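# Snap the spring dust cap into the gearbox bearing bore

## Robot

A 6-joint arm with a two-finger parallel gripper is mounted at the origin on a cart in front of the work surface, level with it; the furniture and walls round the work are solid. World frame = base frame: x ahead of the robot, y to its left, z up, the work surface at z = 0. Lengths are in m, angles in rad, forces in N, time in s.
With the tool pointing down it reaches from about 0.275 to 0.825 m from the base axis. Payload 5.2 kg.
Tool frame: the origin (TCP) lies on the centre line of the jaws, within the pads' length; the fingertips stand 14 mm ahead of it and the grasp point (between the pads) lies 5 mm behind it; z points along the fingers, y is the line along which they close (so a half turn about z gives the same grasp; the last joint's range is limited). The gripper opens to 93 mm and grips with 3 to 60 N. Pads are 15 mm wide; open, the fingers measure 128 mm over their backs; the gripper's body (75 mm by 188 mm) begins 65 mm behind the grasp point.
Start: joints at [0.997, 0.259, 1.535, -0, 1.348, -0.203], TCP at [0.199, 0.513, 0.233] pointing down, gripper open.
Joint ranges: [-3.14, 3.14], [-0.91, 2.08], [0.19, 2.58], [-1.22, 4.36], [0.22, 2.71], [-3.12, 3.12]. Speed limits (rad/s): [2.57, 2.57, 3.14, 3.14, 3.14, 3.14].

## Interface

Orientations are given as a unit quaternion [x, y, z, w].
In Python, from cell import observe, eyes, r gives the robot as it stands.
- The arm moves only by the shell command python3 -m jog 'ROWS' [FORCE]. ROWS is JSON, a list of rows, each a list of 3 entries, a list of its own where there are three numbers: the opening, from 0 (shut) to 1 (fully open), then the shift along the tool's x, y, z in mm, then the turn, a rotation vector about the tool's x, y, z in rad. In form: [[grip, [x, y, z], [ax, ay, az]], ...]. A call has 1 to 20 rows; each row shifts and turns the commanded pose from where the row before left it, along the tool's axes as they then stand; what a row does not reach is not made up. A row lasts 1/12 s, in which the tool goes at most 41.7 mm and 7.16 degrees, less where a joint would pass 70% of its speed; a pose out of reach is approached as far as the arm can. A call with a gripper value outside its range is refused whole. The fingers move at their own pace and stop on an object; FORCE is the grip in N (left out, the last holds). Time passes only in rows, so rows that do not move let the fingers close. It gives the time, the measured TCP pose, the force, the opening and the grip force at its end, in the units of the state.
- observe(): the state, without advancing time (a new reading comes with each control period).
- eyes.capture(name): name is "scene" or "top"; returns a dict with "frame" (400x640x3 uint8, blue, green, red), "mtx" (3x3 intrinsics, pixels), "position" and "attitude" of the camera in the world. Camera axes: x right, y up, looking along -z (the intrinsics and any distortion apply to the point x, -y, -z); pixel columns grow to the right and rows downward; lengths in m; the calibration is good to about 2 mm. A picture is of the moment at which its call begins. There is no depth.
- r.job_done(): hands the job in; it is judged then, once.
The state is a dict: "time": time; "joint_pos": joint angles; "qvel": joint speeds; "effort": joint torques, N m; "eef_pos": TCP position; "ee_rot": TCP orientation; "force": force on the tool from outside, world axes, zero at the start; "torque": the same for the moment, N m; "width": opening from 0.0 (shut) to 1.0 (fully open); "grasp_force": force on a finger pad.
Only numpy, scipy, OpenCV 4.12 (cv2) and the standard library are available. Lean on these libraries where they do the work, as an engineer would, in place of code of your own. Each camera call takes 0.05 s, during which the arm holds its last target. There are 200 camera calls.

## Task

Close the open bearing bore on top of the gearbox with the black spring dust cap: pinch its two orange tabs together, feel the cap gently into the bore, press it fully home against the sprung seal and let the tabs spring out under the rim, so that it stays locked there by itself. Do not force it (never more than 40 N) and leave the other things on the bench where they are.

Things in the scene. Friction and masses are not known exactly. Their poses are not given: they have to be found in the camera images.
- gearbox: Dark blue-green cast gearbox bolted to the bench; cannot move. Foot 150 x 132 mm (x by y), round boss 106 mm diameter on top. Origin: on the boss's upright axis, at bench height; +x towards the input shaft stub on one side, which reaches 98 mm from the axis at 33 mm height.
- rim (a point): Point on the boss's axis, 86 mm above the gearbox's origin, level with the flat rim of the light-metal eccentric sleeve (92 mm diameter, clamped). The sleeve's bore, 60 mm diameter with a 1 mm chamfer, is NOT centred here: its centre lies 5 mm sideways of this point, in a direction that differs each time and is not measured. A yellow dot on the rim marks that side.
- groove (a point): Point on the boss's axis, 9 mm below the rim: mid-height of the undercut groove inside the bore (72 mm diameter, from 5 to 13 mm below the rim). The lip above the groove is 5 mm thick; it holds the cap's catches down.
- seal_face (a point): Point on the boss's axis, 11 mm below the rim, at the height of the flat red-brown sprung seal ring in the bore (free position). The cap's underside meets it: it pushes back with 3 N at first touch and 1.2 N more per mm pressed, 9 N with the cap home.
- dust_cap: Loose round black plastic cap, about 0.11 kg. Origin: centre of its underside, z up. Plug 58 mm diameter, 16 mm long, 1.3 mm chamfer at the foot (1 mm clearance all round in the bore), then a plate 76 mm diameter. Home: plate on the rim, origin 16 mm below the rim; when let go there, the seal lifts it 1.5 mm until the catches bear under the lip.
- cap_plate (a point): Centre of the top of the cap's round plate, 20 mm above the cap's underside (plate 4 mm thick). The fingertips may bear on the plate beside the tabs to press the cap down and to keep it down while they open.
- cap_tabs (a point): Point midway between the two upright orange tabs, 33 mm above the cap's underside. The tabs stand on the cap's +y and -y sides, each 22 mm wide (x), 6 mm thick (y), from 20 to 47 mm above the underside. Outer faces 48 mm apart when free, 36 mm when fully pinched.
- cap_catches (a point): Centre of the plug, 7.5 mm above the cap's underside, at the height of the two catches, each one piece with its tab, 16 mm wide, 4 mm thick. Free, they stand 5 mm out of the plug at +y and -y; pinched, they lie inside it. Square edges: they do not go in unpinched. Let go with the origin less than 14.5 mm below the rim, they jam on the bore wall.
- tab_left (a joint): Travel of the tab on the cap's +y side towards the middle, m: 0 = fully out (free), 0.006 = fully pinched, at the stop. Spring: 4.5 N at 0, 10 N at 0.006.
- tab_right (a joint): The same for the tab on the cap's -y side.
- spanner_1: Loose double open-ended spanner lying behind the work, 204 mm long, 39 mm wide, 8 mm high. Origin: centre of its underside. Not to be disturbed.
- grease_pot: Loose open red pot, 63 mm diameter, 45 mm high. Origin: centre of its underside. Not to be disturbed.
- bolt_1: Loose dark hexagon bolt standing on its head, 34 mm across, 93 mm high. Origin: centre of its underside. Not to be disturbed.
- nut_1: Loose dark hexagon nut, 34 mm across, 20 mm high. Origin: centre of its underside. Not to be disturbed.
- stepped_shaft: Loose turned steel shaft standing on end, 35 mm diameter, 110 mm high. Origin: centre of its underside. Not to be disturbed.
Things that resemble listed ones, but are neither listed nor needed, are in the scene too. Leave any purple, turquoise or yellow look-alike of the dust_cap alone.

How it is judged:
On the way, in this order (a step that is already met when the one before it is completed fails the run):
1. the cap is lifted clear of the bench by its pinched tabs (value of joint each of tab_left, tab_right above 0.004 m and height (world z) of dust_cap above 0.02 m), for 0.2 s.
2. the cap is pressed home in the bore with its tabs still pinched: plate within 1.7 mm of the rim (value of joint each of tab_left, tab_right above 0.0035 m and z of dust_cap in the frame of gearbox below 0.0717 m and horizontal distance between dust_cap and gearbox below 0.008 m), for 0.1 s.
At the end, for the whole second after the job is handed in: The cap sits in the gearbox's bore, level, its plate within 3 mm of the rim, held down against the sprung seal by both tabs, each sprung out to within 2.5 mm of its free place, and is at rest and let go (z of dust_cap in the frame of gearbox between 0.068 and 0.073 m and horizontal distance between dust_cap and gearbox below 0.008 m and angle between dust_cap's own z axis and vertical below 0.06 rad and value of joint each of tab_left, tab_right below 0.0025 m and linear speed of dust_cap below 0.02 m/s); the robot touches nothing.
It fails at once if the cap is pressed against the gearbox with more than 40 N (contact force between dust_cap and gearbox above 40 N).
It fails at once if a bystander is shifted by more than 20 mm (distance of any of spanner_1, grease_pot, bolt_1, nut_1, stepped_shaft from where it was at the start of the episode above 0.02 m).
It also fails if it takes over 51 s, if anything falls off the work surface, if the arm or the gripper's body presses on something with over 40 N, if the wrist force passes 120 N, or if a joint passes its speed limit or range.

## Working session

There is one attempt and no reset: what is moved stays moved. The work goes in short steps, Python scripts to look and compute and a shell command to move; the robot and the scene stay as the last step left them, time stands still between calls to the robot, and variables do not carry over. Pictures are saved under pics/ and viewed, at most 10 in all, crops included, and the job is handed in when it is done.

```bash
ls; mkdir -p pics
python3 - <<'E'
from cell import observe, eyes, r
import cv2
print(observe())
for n in("scene","top"):
    c=eyes.capture(n); cv2.imwrite(f"pics/{n}0.png",c["frame"]); print(n,{k:v for k,v in c.items() if k!="frame"})
E
```

```text
pics
{'time': 0.0, 'joint_pos': array([ 9.97175502e-01,  2.59352914e-01,  1.53605576e+00, -4.91608618e-05,
        1.34797654e+00, -2.02790070e-01]), 'qvel': array([ 0.00065959, -0.00043583,  0.00118658, -0.00063422, -0.00010794,
       -0.00089213]), 'effort': array([-6.15289919e-04, -4.37307715e+01, -2.84001857e+01,  7.19292671e-02,
        4.12252173e-02, -8.18476883e-05]), 'eef_pos': array([0.19902307, 0.51218476, 0.2318233 ]), 'ee_rot': array([ 1.84349373e-01,  9.82860369e-01, -8.38663006e-04, -3.17083812e-04]), 'force': array([ 0.16544532, -0.92622679, -0.22429941]), 'torque': array([-0.01183642,  0.00088584, -0.01788659]), 'grasp_force': 0.0, 'width': 0.9962306344326581}
scene {'mtx': array([[467.86421527,   0.        , 312.81614462],
       [  0.        , 467.86421527, 203.51407082],
       [  0.        ,   0.        ,   1.        ]]), 'position': array([-0.15226526, -0.52739031,  0.50896648]), 'attitude': array([ 0.48644913, -0.2343064 , -0.37112506,  0.75546935])}
top {'mtx': array([[390.38287605,   0.        , 316.66956038],
       [  0.        , 390.38287605, 196.68716715],
       [  0.        ,   0.        ,   1.        ]]), 'position': array([0.4333235 , 0.00355777, 0.99243516]), 'attitude': array([ 0.05033374, -0.04803598, -0.70230284,  0.70847003])}
```

View pics/scene0.png

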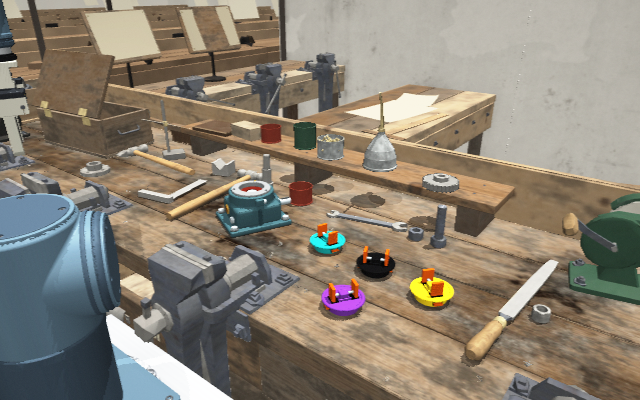

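View pics/top0.png

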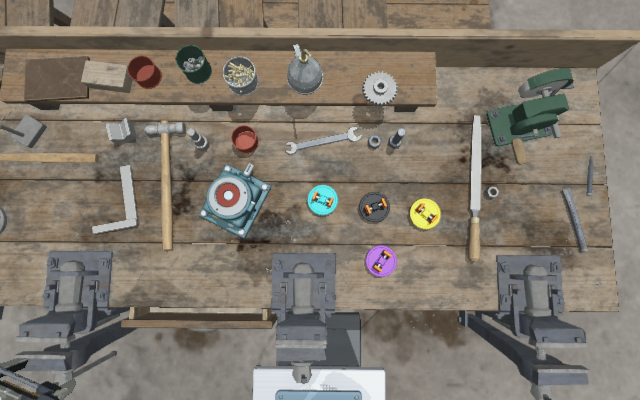

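The black dust cap is at scene (376,264) and top (375,207). Its look-alikes in the top view are turquoise (322,200), yellow (425,213) and purple (381,261). The gearbox is at scene (252,195) and top (230,197). I'm choosing the black cap and checking it in one close crop.

```bash
cat > h.py <<'E'
import numpy as np, cv2
from scipy.spatial.transform import Rotation as R
from cell import observe, eyes, r
def proj(c,P):
    p=R.from_quat(c["attitude"]).inv().apply(np.atleast_2d(P)-c["position"])*[1,-1,-1]
    q=p@c["mtx"].T; return q[:,:2]/q[:,2:]
def ray(c,uv):
    d=np.linalg.inv(c["mtx"])@[*uv,1]; return R.from_quat(c["attitude"]).apply(d*[1,-1,-1])
def onz(c,uv,z):
    d=ray(c,uv); return c["position"]+d*(z-c["position"][2])/d[2]
def tri(cs,uvs):
    A=np.zeros((3,3));b=np.zeros(3)
    for c,uv in zip(cs,uvs):
        d=ray(c,uv);d/=np.linalg.norm(d);M=np.eye(3)-np.outer(d,d);A+=M;b+=M@c["position"]
    X=np.linalg.solve(A,b); return X,[proj(c,X)[0]-uv for c,uv in zip(cs,uvs)]
def crop(c,u,v,w,h,k): return cv2.resize(c["frame"][v:v+h,u:u+w],None,fx=k,fy=k,interpolation=cv2.INTER_CUBIC)
E
python3 - <<'E'
from h import *
s=eyes.capture("scene");t=eyes.capture("top")
a=np.hstack([crop(t,350,185,50,45,8)[:300],crop(s,350,235,50,45,8)[:300]])
b=np.hstack([crop(t,190,155,100,75,4)[:300],crop(s,210,170,100,75,4)[:300]])
cv2.imwrite("pics/crop1.png",np.vstack([a,b]))
E
```

```text
(no output)
```

View pics/crop1.png

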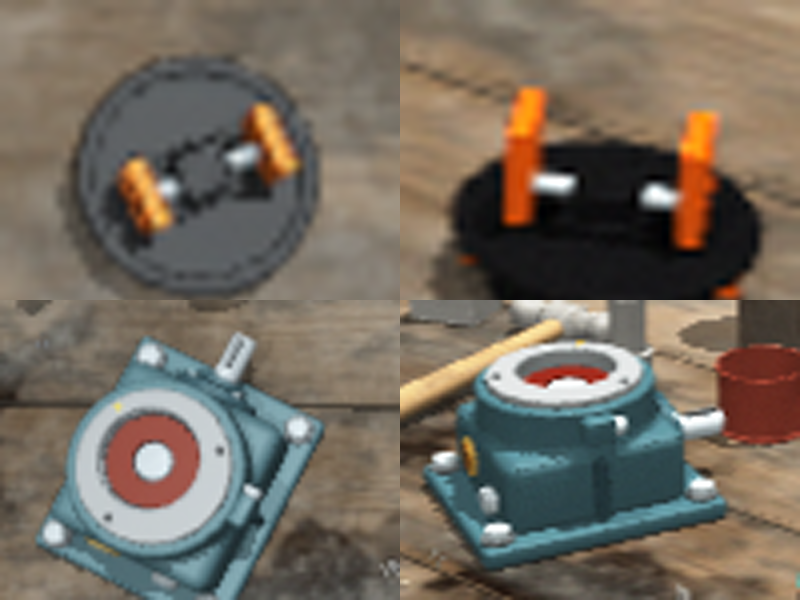

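The crop shows the black cap with its orange tabs at top (368,209) and (383.5,202.5). The light rim's bore is shifted towards the yellow dot at top (220,181.5). Next I'm fitting the circles and tabs in both views.

```bash
cat > m.py <<'E'
from h import *
from scipy.optimize import least_squares
s=eyes.capture("scene");t=eyes.capture("top");C=[t,s]
th=np.linspace(0,2*np.pi,120,endpoint=False)
def circ(X,rad): return np.array(X)+rad*np.c_[np.cos(th),np.sin(th),0*th]
def dist(c,X,rad,pts):
    e=proj(c,circ(X,rad)).astype(np.float32).reshape(-1,1,2)
    return np.array([cv2.pointPolygonTest(e,(float(p[0]),float(p[1])),True) for p in pts])
def comp(m,uv):
    n,l=cv2.connectedComponents(m.astype(np.uint8)); return (l==l[int(uv[1]),int(uv[0])]).astype(np.uint8)
def edge(c,w):
    up=cv2.resize(w*255,None,fx=4,fy=4,interpolation=cv2.INTER_CUBIC)
    cs,h=cv2.findContours((up>127).astype(np.uint8),cv2.RETR_CCOMP,cv2.CHAIN_APPROX_NONE)
    o=sorted([(len(a),i) for i,a in enumerate(cs)])[::-1]
    f=lambda a:(a[:,0,:]+.5)/4-.5
    out=f(cs[o[0][1]]); hol=[f(cs[i]) for n,i in o if h[0][i][3]>=0]
    return out,hol[0] if hol else None
def main():
    E=[]
    for c,uv in((t,(220,212)),(s,(259,203))):
        hsv=cv2.cvtColor(c["frame"],cv2.COLOR_BGR2HSV)
        E.append(edge(c,comp((hsv[...,1]<40)&(hsv[...,2]>165),[uv[0],uv[1]]))); print([None if a is None else (len(a),a.min(0),a.max(0)) for a in E[-1]])
    f=lambda X:np.concatenate([dist(c,X,.046,e[0]) for c,e in zip(C,E)])
    q=least_squares(f,onz(t,(228,196),.086),loss="soft_l1",f_scale=.3); print("rim",q.x,q.cost/len(q.fun),[np.abs(dist(c,q.x,.046,e[0])).mean() for c,e in zip(C,E)])
    for c,e in zip(C,E):
        if e[1] is None: continue
        g=least_squares(lambda x:dist(c,[x[0],x[1],q.x[2]],.030,e[1]),q.x[:2],loss="soft_l1",f_scale=.3)
        print("bore",g.x,(g.x-q.x[:2])*1e3,np.abs(g.fun).mean())
    dot=onz(t,(220,181.5),q.x[2])-q.x; print("dot dir",dot[:2]/np.linalg.norm(dot[:2])*5)
    # bore from dot
main() if __name__=="__main__" else 0
E
python3 m.py
python3 - <<'E'
from m import *
# orange blobs
for c,(u,v,w,h) in((t,(355,185,45,45)),(s,(350,240,50,40))):
    hsv=cv2.cvtColor(c["frame"],cv2.COLOR_BGR2HSV)[v:v+h,u:u+w]
    m=((hsv[...,0]<22)&(hsv[...,1]>170)&(hsv[...,2]>120)).astype(np.uint8)
    n,l,st,ce=cv2.connectedComponentsWithStats(m)
    print([(st[i]+[u,v,0,0,0],ce[i]+[u,v]) for i in range(1,n) if st[i][4]>4])
hsv=cv2.cvtColor(t["frame"],cv2.COLOR_BGR2HSV)[200:208,355:400]; print(hsv[3,:,:].tolist())
E
```

```text
[(486, array([208.625, 176.625]), array([247.375, 215.375])), (333, array([213.375, 181.375]), array([239.625, 207.625]))]
[(10950, array([-0.375, -0.375]), array([639.375, 399.375])), (787, array([326.375, 209.375]), array([406.625, 228.625]))]
rim [0.56018066 0.21516068 0.086     ] 70.19831727414103 [np.float64(0.37827442796687527), np.float64(244.67029441485582)]
bore [0.56473225 0.21838392] [4.55159097 3.22323788] 0.3482275686891467
bore [0.49160545 0.10908045] [ -68.57520493 -106.08022988] 90.10664010973846
dot dir [4.3064006  2.54065226]
[(array([365, 206,   3,   4,   8]), array([366.  , 207.75]))]
[(array([363, 246,   5,  17,  63]), array([364.80952381, 253.63492063])), (array([384, 249,   5,  17,  59]), array([386.37288136, 256.76271186]))]
[[15, 71, 130], [17, 68, 127], [17, 67, 129], [15, 71, 129], [16, 75, 88], [80, 10, 74], [100, 16, 97], [107, 22, 83], [105, 16, 96], [113, 10, 99], [110, 15, 101], [113, 10, 99], [108, 13, 99], [102, 13, 100], [108, 13, 99], [105, 10, 99], [110, 10, 75], [105, 14, 71], [105, 26, 39], [120, 10, 50], [108, 16, 82], [100, 15, 101], [100, 11, 72], [90, 8, 33], [100, 25, 92], [98, 21, 144], [98, 19, 164], [6, 76, 118], [13, 200, 175], [18, 154, 232], [16, 173, 232], [9, 95, 145], [105, 20, 77], [110, 17, 90], [18, 33, 92], [19, 44, 128], [17, 41, 132], [17, 40, 129], [16, 38, 129], [17, 37, 125], [18, 42, 121], [17, 45, 119], [17, 55, 129], [18, 55, 135], [18, 50, 139]]
```

```bash
sed -i 's/(259,203)/(250,194)/' m.py; python3 m.py
cat > cap.py <<'E'
from m import *
B=[]
for c,(u,v,w,h) in((t,(355,185,45,45)),(s,(350,240,50,30))):
    hsv=cv2.cvtColor(c["frame"],cv2.COLOR_BGR2HSV)[v:v+h,u:u+w]
    m=((hsv[...,0]<22)&(hsv[...,1]>115)&(hsv[...,2]>100)).astype(np.uint8)
    n,l,st,ce=cv2.connectedComponentsWithStats(m)
    o=sorted([i for i in range(1,n) if st[i][4]>12],key=lambda i:ce[i][0]); print([(st[i]+[u,v,0,0,0],ce[i]+[u,v]) for i in o]); B.append((m,u,v))
# tab box model fit: x,y,z,yaw by silhouette IoU
from scipy.optimize import minimize
import itertools
K=8
def boxes(p):
    x,y,z,a=p; Rz=R.from_euler('z',a)
    for sg in(1,-1):
        P=np.array(list(itertools.product((-.011,.011),(sg*.018,sg*.024),(.020,.047))))
        yield Rz.apply(P)+[x,y,z]
def cost(p,each=False):
    L=[]
    for c,(m,u,v) in zip(C,B):
        I=np.zeros((m.shape[0]*K,m.shape[1]*K),np.uint8)
        for P in boxes(p):
            hull=cv2.convexHull((((proj(c,P)-[u,v])+.5)*K).astype(np.int32)); cv2.fillConvexPoly(I,hull,255)
        I=cv2.resize(I,m.shape[::-1],interpolation=cv2.INTER_AREA)/255.
        L.append(np.abs(I-m).sum())
    return L if each else sum(L)
if __name__=="__main__":
    x0=onz(t,(375.5,205.5),.04)
    best=min((minimize(cost,[x0[0],x0[1],0,a],method="Nelder-Mead",options=dict(initial_simplex=np.array([[x0[0],x0[1],0,a]]+[[x0[0]+dx,x0[1]+dy,dz,a+da] for dx,dy,dz,da in((.008,0,0,0),(0,.008,0,0),(0,0,.006,0),(0,0,0,.2))]))) for a in(-.7,-.4,0.,.4,.7)),key=lambda q:q.fun)
    print("cap",best.x,best.fun,cost(best.x,True))
    hsv=cv2.cvtColor(t["frame"],cv2.COLOR_BGR2HSV)[180:235,345:405]
    m=(hsv[...,1]<36)&(hsv[...,2]<125)
    m=cv2.morphologyEx(m.astype(np.uint8),cv2.MORPH_CLOSE,np.ones((5,5)))
    m=cv2.morphologyEx(m,cv2.MORPH_OPEN,np.ones((7,7)))
    e=edge(t,comp(m,(22,27)))[0]+[345,180]
    g=least_squares(lambda x:dist(t,[x[0],x[1],.02],.038,e),x0[:2],loss="soft_l1",f_scale=.3)
    print("plate",g.x,np.abs(g.fun).mean())
E
python3 cap.py
```

```text
[(486, array([208.625, 176.625]), array([247.375, 215.375])), (333, array([213.375, 181.375]), array([239.625, 207.625]))]
[(399, array([230.625, 180.625]), array([272.375, 195.375])), (244, array([238.375, 181.375]), array([263.625, 191.625]))]
rim [0.56069236 0.21642921 0.08422274] 0.06437073780209414 [np.float64(0.3090473026288607), np.float64(0.4499375330439075)]
bore [0.56516947 0.21879733] [4.47711456 2.36811941] 0.3678376878265132
bore [0.5638492  0.22028952] [3.15684869 3.86031143] 0.4939467545681081
dot dir [4.34475302 2.47449413]
[(array([365, 205,   7,   9,  35]), array([367.6       , 209.22857143])), (array([380, 198,   8,   9,  36]), array([383.44444444, 202.30555556]))]
[(array([363, 246,   6,  17,  79]), array([365.08860759, 253.3164557 ])), (array([384, 249,   6,  17,  75]), array([386.58666667, 256.54666667]))]
cap [ 0.54488486 -0.13655406  0.00091677  0.38248414] 65.83529411764707 [np.float64(33.043137254901964), np.float64(32.7921568627451)]
plate [ 0.54616963 -0.13735114] 17.72181930301236
```

The rim centre is about (0.561, 0.216, 0.085) and the bore centre about (0.565, 0.219). The cap is at (0.545, -0.137) with yaw 0.38. I'm moving above it now.

```bash
python3 -m jog '[[1,[-31,-26.7,1.7],[0,0,0]],[1,[-31,-26.7,1.7],[0,0,0]],[1,[-31,-26.7,1.7],[0,0,0]],[1,[-31,-26.7,1.7],[0,0,0]],[1,[-31,-26.7,1.7],[0,0,0]],[1,[-31,-26.7,1.7],[0,0,0]],[1,[-31,-26.7,1.7],[0,0,0]],[1,[-31,-26.7,1.7],[0,0,0]],[1,[-31,-26.7,1.7],[0,0,0]],[1,[-31,-26.7,1.7],[0,0,0]],[1,[-31,-26.7,1.7],[0,0,0]],[1,[-31,-26.7,1.7],[0,0,0]],[1,[-31,-26.7,1.7],[0,0,0]],[1,[-31,-26.7,1.7],[0,0,0]],[1,[-31,-26.7,1.7],[0,0,0]],[1,[-31,-26.7,1.7],[0,0,0]],[1,[-31,-26.7,1.7],[0,0,0]],[1,[-31,-26.7,1.7],[0,0,0]]]' 30
python3 -m jog '[[0.8,[0,0,0],[0,0,-0.1075]],[0.8,[0,0,0],[0,0,-0.1075]],[0.8,[0,0,0],[0,0,-0.1075]],[0.8,[0,0,0],[0,0,-0.1075]],[0.8,[0,0,0],[0,0,-0.1075]],[0.8,[0,0,0],[0,0,-0.1075]],[0.8,[0,0,0],[0,0,-0.1075]],[0.8,[0,0,0],[0,0,0]],[0.8,[0,0,0],[0,0,0]]]'
cat > st.py <<'E'
import sys
from h import *
def st(tx,ty,tz,yaw):
    o=observe(); Q=R.from_quat(o["ee_rot"]); M=Q.as_matrix()
    d=np.array([tx,ty,tz])-o["eef_pos"]
    print("t",round(o["time"],2),"pos",o["eef_pos"].round(4),"y-ang",np.degrees(np.arctan2(M[1,1],M[0,1])).round(2),"zaxis",M[:,2].round(4),"q",o["joint_pos"].round(2),"F",o["force"].round(1),"w",round(o["width"],3),"g",o["grasp_force"])
    print("shift tool mm",(M.T@d*1e3).round(1))
    c,s_=np.cos(yaw),np.sin(yaw); T=np.array([[c,-s_,0],[s_,c,0],[0,0,1]])@np.diag([-1,1,-1])
    print("rotvec tool",(Q.inv()*R.from_matrix(T)).as_rotvec().round(4))
st(*map(float,sys.argv[1:]))
E
python3 st.py 0.545 -0.137 0.06 0.382
```

```text
time: 2.1
eef_pos: [0.5458, -0.1396, 0.202]
ee_rot: [0.185, 0.983, 0.0, 0.0]
force: [0.8, 1.6, -0.0]
width: 1.003
grasp_force: 0.0
time: 2.85
eef_pos: [0.5452, -0.1375, 0.2021]
ee_rot: [-0.188, 0.982, -0.0, 0.0]
force: [-0.8, 0.8, 0.1]
width: 0.798
grasp_force: 0.0
t 2.85 pos [ 0.5452 -0.1375  0.2021] y-ang 111.68 zaxis [ 1.e-04  0.e+00 -1.e+00] q [-0.45  0.3   1.55  0.    1.29 -2.39] F [-0.8  0.8  0.1] w 0.798 g 0.0
shift tool mm [  0.    0.6 142.1]
rotvec tool [-0.      0.     -0.0035]
```

```bash
python3 -m jog '[[0.7,[0,0.5,35],[0,0,-0.003]],[0.7,[0,0,35],[0,0,0]],[0.7,[0,0,35],[0,0,0]],[0.7,[0,0,28],[0,0,0]],[0.7,[0,0,16],[0,0,0]],[0.7,[0,0,8],[0,0,0]],[0.7,[0,0,7],[0,0,0]],[0.7,[0,0,0],[0,0,0]],[0.7,[0,0,0],[0,0,0]]]'
python3 - <<'E'
from h import *
s=eyes.capture("scene");t=eyes.capture("top")
cv2.imwrite("pics/g1.png",np.hstack([crop(s,335,205,80,80,5),crop(t,335,165,80,80,5)]))
E
```

```text
time: 3.6
eef_pos: [0.5457, -0.1373, 0.0388]
ee_rot: [-0.191, 0.982, -0.0, 0.001]
force: [0.1, -0.4, -0.5]
width: 0.7
grasp_force: 0.0
```

View pics/g1.png

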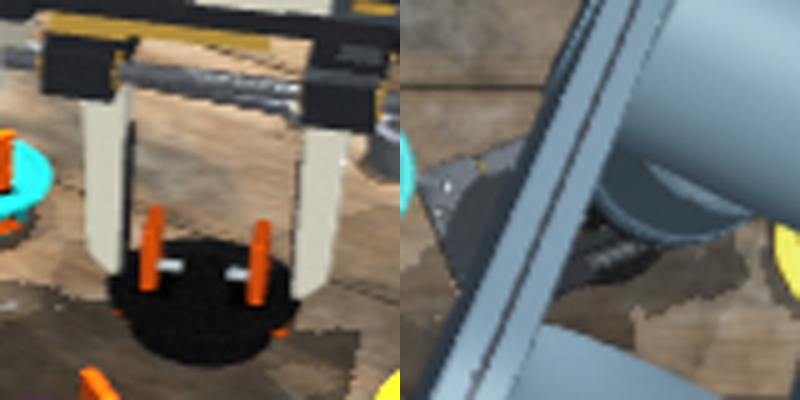

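In the scene view the fingers straddle both tabs with roughly equal gaps (fingertips near pixels (357,258) and (397,262)). I'm closing on them.

```bash
python3 -m jog '[[0.5,[0,0,2],[0,0,0]],[0.3,[0,0,0],[0,0,0]],[0.3,[0,0,0],[0,0,0]],[0.3,[0,0,0],[0,0,0]],[0.3,[0,0,0],[0,0,0]],[0.3,[0,0,0],[0,0,0]],[0.3,[0,0,0],[0,0,0]],[0.3,[0,0,0],[0,0,0]]]' 30; python3 st.py 0.565 0.219 0.2 0.382
```

```text
time: 4.37
eef_pos: [0.5453, -0.1371, 0.0369]
ee_rot: [-0.191, 0.982, -0.0, 0.0]
force: [-1.6, 1.9, 5.9]
width: 0.373
grasp_force: 30.0
t 4.37 pos [ 0.5453 -0.1371  0.0369] y-ang 112.05 zaxis [ 8.e-04 -4.e-04 -1.e+00] q [-0.44  0.48  1.74 -0.    0.92 -2.4 ] F [-1.6  1.9  5.9] w 0.373 g 29.995604753494263
shift tool mm [-152.   322.6 -163.3]
rotvec tool [-0.0007  0.0006  0.0028]
```

```bash
python3 -m jog '[[0.3,[0,0,-6],[0,0,0]],[0.3,[0,0,-15],[0,0,0]],[0.3,[0,0,-26],[0,0,0]],[0.3,[0,0,-30],[0,0,0]],[0.3,[0,0,-28],[0,0,0]],[0.3,[0,0,-15],[0,0,0]],[0.3,[0,0,-5],[0,0,0]],[0.3,[0,0,0],[0,0,0]],[0.3,[0,0,0],[0,0,0]]]'
python3 -m jog '[[0.3,[-6,12.3,0],[0,0,0]],[0.3,[-11,24,0],[0,0,0]],[0.3,[-15,32,0],[0,0,0]],[0.3,[-15,32,0],[0,0,0]],[0.3,[-15,32,0],[0,0,0]],[0.3,[-15,32,0],[0,0,0]],[0.3,[-15,32,0],[0,0,0]],[0.3,[-15,32,0],[0,0,0]],[0.3,[-15,32,0],[0,0,0]],[0.3,[-15,32,0],[0,0,0]],[0.3,[-12,22,0],[0,0,0]],[0.3,[-3,8,0],[0,0,0]],[0.3,[0,0,0],[0,0,0]],[0.3,[0,0,0],[0,0,0]]]'
python3 st.py 0.565 0.219 0.142 0.382
python3 - <<'E'
from h import *
s=eyes.capture("scene");t=eyes.capture("top")
cv2.imwrite("pics/a1.png",np.hstack([crop(s,205,130,100,100,4),crop(t,180,145,100,100,4)]))
E
```

```text
time: 5.12
eef_pos: [0.5444, -0.1368, 0.1602]
ee_rot: [-0.191, 0.982, 0.0, -0.001]
force: [-0.7, -0.1, -1.1]
width: 0.372
grasp_force: 29.9
time: 6.28
eef_pos: [0.5638, 0.2188, 0.1597]
ee_rot: [-0.192, 0.981, -0.0, -0.001]
force: [0.7, -0.9, -0.8]
width: 0.373
grasp_force: 29.9
t 6.28 pos [0.5638 0.2188 0.1597] y-ang 112.13 zaxis [-0.0027 -0.0011 -1.    ] q [ 0.19  0.41  1.5  -0.    1.23 -1.77] F [ 0.7 -0.9 -0.8] w 0.373 g 29.935865700244904
shift tool mm [-1.2 -0.3 17.7]
rotvec tool [-0.     -0.0029  0.0042]
```

View pics/a1.png

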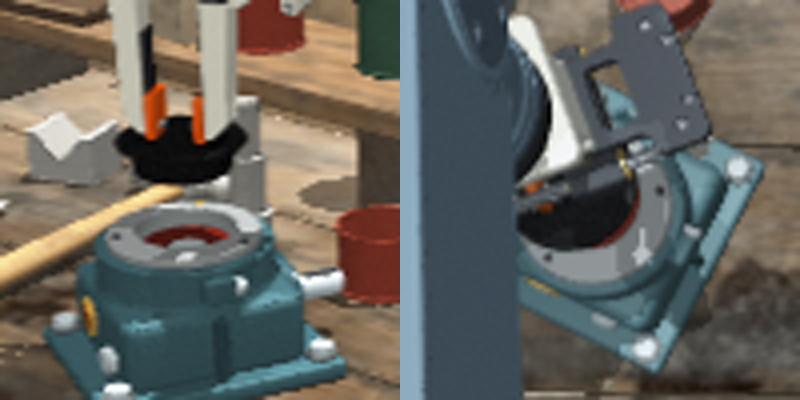

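The cap hangs level in the scene view above the boss (plate near pixel (250,165), bore near (252,189)). I'm checking the plate's place against the prediction.

Run:
```python
from m import *
o=observe(); p=o["eef_pos"]
f=s["frame"][150:180,225:275].max(2)
m=comp(f<45,(25,20)); e=edge(s,m)[0]+[225,150]
print("black extent",e.min(0),e.max(0))
X=[p[0],p[1],p[2]-.0369]
P=np.vstack([circ(X+np.array([0,0,z]),.038) for z in(.016,.020)]); q=proj(s,P); print("pred",q.min(0),q.max(0))
q2=proj(s,circ(X,.0277));print("pred bottom",q2.max(0))
for d in([.001,0,0],[0,.001,0]): print((proj(s,X+np.array(d))-proj(s,X)).round(2))
```

```text
black extent [234.625 158.625] [266.375 175.375]
pred [234.05649773 157.51252038] [267.20988623 170.29977959]
pred bottom [263.11198335 175.2967859 ]
[[ 0.3  -0.12]]
[[-0.31 -0.09]]
```

```bash
python3 -m jog '[[0.3,[-1.2,0,8],[0,-0.003,0.004]],[0.3,[0,0,12],[0,0,0]],[0.3,[0,0,8],[0,0,0]],[0.3,[0,0,4],[0,0,0]],[0.3,[0,0,0],[0,0,0]],[0.3,[0,0,0],[0,0,0]],[0.3,[0,0,0],[0,0,0]]]'
python3 st.py 0.565 0.219 0.12 0.382
python3 -m jog '[[0.3,[0,0,1],[0,0,0]],[0.3,[0,0,1],[0,0,0]],[0.3,[0,0,1],[0,0,0]],[0.3,[0,0,1],[0,0,0]],[0.3,[0,0,0],[0,0,0]],[0.3,[0,0,0],[0,0,0]]]'
python3 st.py 0.565 0.219 0.12 0.382
```

```text
time: 7.07
eef_pos: [0.5665, 0.2192, 0.1295]
ee_rot: [-0.189, 0.982, 0.0, 0.002]
force: [-0.1, 0.7, -0.1]
width: 0.371
grasp_force: 29.9
t 7.07 pos [0.5665 0.2192 0.1295] y-ang 111.8 zaxis [ 0.0035  0.0013 -1.    ] q [ 0.19  0.44  1.53  0.    1.16 -1.77] F [-0.1  0.7 -0.1] w 0.371 g 29.935871958732605
shift tool mm [1.5 0.4 9.5]
rotvec tool [-0.0001  0.0037 -0.0015]
time: 7.57
eef_pos: [0.5661, 0.2193, 0.125]
ee_rot: [-0.189, 0.982, 0.0, 0.001]
force: [1.1, 0.6, -1.4]
width: 0.369
grasp_force: 29.9
t 7.57 pos [0.5661 0.2193 0.125 ] y-ang 111.82 zaxis [ 0.0027  0.0011 -1.    ] q [ 0.19  0.44  1.54  0.    1.15 -1.77] F [ 1.1  0.6 -1.4] w 0.369 g 29.935794174671173
shift tool mm [1.1 0.2 5. ]
rotvec tool [ 0.      0.0029 -0.0012]
```

```bash
python3 -m jog '[[0.3,[1,0,1],[0,0.003,0]],[0.3,[0,0,1],[0,0,0]],[0.3,[0,0,0],[0,0,0]],[0.3,[0,0,0],[0,0,0]]]'
python3 -m jog '[[0.3,[0,0,1],[0,0,0]],[0.3,[0,0,0],[0,0,0]],[0.3,[0,0,0],[0,0,0]]]'
python3 -m jog '[[0.3,[0,0,1],[0,0,0]],[0.3,[0,0,0],[0,0,0]],[0.3,[0,0,0],[0,0,0]]]'
python3 st.py 0.565 0.219 0.12 0.382
```

```text
time: 7.9
eef_pos: [0.5652, 0.2189, 0.1229]
ee_rot: [-0.189, 0.982, 0.0, -0.0]
force: [0.6, -0.5, -1.4]
width: 0.368
grasp_force: 29.9
time: 8.15
eef_pos: [0.5652, 0.2189, 0.122]
ee_rot: [-0.189, 0.982, -0.0, -0.0]
force: [0.6, -0.6, -0.5]
width: 0.375
grasp_force: 29.9
time: 8.4
eef_pos: [0.5652, 0.2189, 0.121]
ee_rot: [-0.189, 0.982, 0.0, -0.0]
force: [-0.1, -0.3, -0.7]
width: 0.372
grasp_force: 29.9
t 8.4 pos [0.5652 0.2189 0.121 ] y-ang 111.81 zaxis [-1.e-04  0.e+00 -1.e+00] q [ 0.19  0.45  1.54  0.    1.15 -1.77] F [-0.1 -0.3 -0.7] w 0.372 g 29.936242997646332
shift tool mm [0.1 0.2 1. ]
rotvec tool [ 0.0001 -0.0001 -0.0013]
```

Cap underside is now at about 0.084 with no contact. Continuing in small, checked steps.

```bash
python3 -m jog '[[0.3,[0,0,1],[0,0,0]],[0.3,[0,0,0],[0,0,0]],[0.3,[0,0,0],[0,0,0]]]'
python3 -m jog '[[0.3,[0,0,1],[0,0,0]],[0.3,[0,0,0],[0,0,0]],[0.3,[0,0,0],[0,0,0]]]'
python3 -m jog '[[0.3,[0,0,1],[0,0,0]],[0.3,[0,0,0],[0,0,0]],[0.3,[0,0,0],[0,0,0]]]'
python3 -m jog '[[0.3,[0,0,1],[0,0,0]],[0.3,[0,0,0],[0,0,0]],[0.3,[0,0,0],[0,0,0]]]'
```

```text
time: 8.65
eef_pos: [0.565, 0.219, 0.1202]
ee_rot: [-0.189, 0.982, 0.0, -0.0]
force: [-2.1, 0.7, 2.3]
width: 0.371
grasp_force: 30.0
time: 8.9
eef_pos: [0.5647, 0.2191, 0.1188]
ee_rot: [-0.189, 0.982, 0.0, -0.0]
force: [-2.3, 1.6, 0.8]
width: 0.372
grasp_force: 29.9
time: 9.15
eef_pos: [0.5647, 0.219, 0.1176]
ee_rot: [-0.189, 0.982, 0.0, -0.001]
force: [-2.9, 3.2, -0.8]
width: 0.374
grasp_force: 29.9
time: 9.4
eef_pos: [0.5647, 0.2191, 0.1168]
ee_rot: [-0.189, 0.982, 0.0, -0.001]
force: [-4.6, 2.9, 0.9]
width: 0.37
grasp_force: 29.9
```

Light contact pushes towards -x,+y, so the chamfer is leading the cap in. I'm yielding that way and going on.

```bash
python3 -m jog '[[0.3,[0.4,0.6,0.5],[0,0,0]],[0.3,[0,0,0.5],[0,0,0]],[0.3,[0,0,0],[0,0,0]],[0.3,[0,0,0],[0,0,0]]]'
python3 -m jog '[[0.3,[0,0,1],[0,0,0]],[0.3,[0,0,1],[0,0,0]],[0.3,[0,0,0],[0,0,0]],[0.3,[0,0,0],[0,0,0]]]'
python3 -m jog '[[0.3,[0,0,1],[0,0,0]],[0.3,[0,0,1],[0,0,0]],[0.3,[0,0,0],[0,0,0]],[0.3,[0,0,0],[0,0,0]]]'
```

```text
time: 9.73
eef_pos: [0.5646, 0.2192, 0.116]
ee_rot: [-0.189, 0.982, -0.0, -0.0]
force: [-2.8, 2.0, -0.2]
width: 0.37
grasp_force: 29.9
time: 10.07
eef_pos: [0.5646, 0.2192, 0.1139]
ee_rot: [-0.189, 0.982, -0.0, -0.0]
force: [-2.7, 0.2, 0.2]
width: 0.37
grasp_force: 29.9
time: 10.4
eef_pos: [0.5647, 0.2192, 0.112]
ee_rot: [-0.189, 0.982, -0.0, 0.0]
force: [-2.2, 2.4, 0.7]
width: 0.37
grasp_force: 29.9
```

```bash
python3 -m jog '[[0.3,[0.3,0.4,1],[0,0,0]],[0.3,[0,0,1],[0,0,0]],[0.3,[0,0,0],[0,0,0]],[0.3,[0,0,0],[0,0,0]]]'
python3 -m jog '[[0.3,[0,0,1],[0,0,0]],[0.3,[0,0,0.5],[0,0,0]],[0.3,[0,0,0],[0,0,0]],[0.3,[0,0,0],[0,0,0]]]'
python3 -m jog '[[0.3,[0,0,1],[0,0,0]],[0.3,[0,0,0],[0,0,0]],[0.3,[0,0,0],[0,0,0]]]'
```

```text
time: 10.73
eef_pos: [0.5646, 0.2193, 0.1105]
ee_rot: [-0.189, 0.982, -0.0, 0.0]
force: [-2.9, -1.4, 3.7]
width: 0.37
grasp_force: 30.0
time: 11.07
eef_pos: [0.5646, 0.2193, 0.1091]
ee_rot: [-0.189, 0.982, -0.0, 0.0]
force: [-2.5, -0.4, 6.0]
width: 0.374
grasp_force: 30.0
time: 11.32
eef_pos: [0.5647, 0.2193, 0.1082]
ee_rot: [-0.189, 0.982, -0.0, 0.001]
force: [-3.7, -0.2, 6.1]
width: 0.37
grasp_force: 30.0
```

Seal force is rising as expected (6 N). Going on until the plate lands on the rim, which shows as a steep rise in force.

```bash
for i in 1; do python3 -m jog '[[0.3,[0,0,0.7],[0,0,0]],[0.3,[0,0,0],[0,0,0]],[0.3,[0,0,0],[0,0,0]]]'
python3 -m jog '[[0.3,[0,0,0.7],[0,0,0]],[0.3,[0,0,0],[0,0,0]],[0.3,[0,0,0],[0,0,0]]]'
python3 -m jog '[[0.3,[0,0,0.7],[0,0,0]],[0.3,[0,0,0],[0,0,0]],[0.3,[0,0,0],[0,0,0]]]'; done
```

```text
time: 11.57
eef_pos: [0.5647, 0.2193, 0.1077]
ee_rot: [-0.189, 0.982, -0.0, 0.001]
force: [-3.9, -1.4, 8.1]
width: 0.374
grasp_force: 30.0
time: 11.82
eef_pos: [0.5647, 0.2193, 0.1071]
ee_rot: [-0.189, 0.982, -0.0, 0.001]
force: [-3.7, -0.7, 9.0]
width: 0.371
grasp_force: 30.0
time: 12.07
eef_pos: [0.5647, 0.2193, 0.1068]
ee_rot: [-0.189, 0.982, -0.0, 0.001]
force: [-5.4, -1.6, 9.8]
width: 0.376
grasp_force: 30.0
```

```bash
python3 -m jog '[[0.3,[0,0,0.7],[0,0,0]],[0.3,[0,0,0],[0,0,0]],[0.3,[0,0,0],[0,0,0]]]'
python3 -m jog '[[0.3,[0,0,0.7],[0,0,0]],[0.3,[0,0,0],[0,0,0]],[0.3,[0,0,0],[0,0,0]]]'
python3 -m jog '[[0.3,[0,0,0.7],[0,0,0]],[0.3,[0,0,0],[0,0,0]],[0.3,[0,0,0],[0,0,0]]]'
```

```text
time: 12.32
eef_pos: [0.5647, 0.2193, 0.1068]
ee_rot: [-0.189, 0.982, -0.0, 0.001]
force: [-6.2, -2.4, 14.7]
width: 0.374
grasp_force: 30.0
time: 12.57
eef_pos: [0.5647, 0.2193, 0.1067]
ee_rot: [-0.189, 0.982, -0.0, 0.001]
force: [-7.4, -3.5, 17.9]
width: 0.375
grasp_force: 30.0
time: 12.82
eef_pos: [0.5648, 0.2193, 0.1067]
ee_rot: [-0.189, 0.982, -0.0, 0.001]
force: [-9.9, -3.1, 22.6]
width: 0.377
grasp_force: 30.1
```

Hard stop at TCP 0.1067, so the plate is on the rim. The fingertips stand about 2.5 mm above the plate, so I'm easing the grip and sliding down the tabs until the tips bear on it.

```bash
python3 -m jog '[[0.3,[0.5,0.2,0],[0,0,0]],[0.3,[0,0,0],[0,0,0]],[0.3,[0,0,0],[0,0,0]]]' 14
python3 -m jog '[[0.3,[0,0,0.5],[0,0,0]],[0.3,[0,0,0],[0,0,0]],[0.3,[0,0,0],[0,0,0]]]'
```

```text
time: 13.07
eef_pos: [0.5649, 0.2194, 0.1064]
ee_rot: [-0.189, 0.982, -0.0, 0.002]
force: [-7.0, -2.1, 18.5]
width: 0.381
grasp_force: 14.0
time: 13.32
eef_pos: [0.5652, 0.2195, 0.1059]
ee_rot: [-0.189, 0.982, -0.0, 0.002]
force: [-6.3, -2.0, 18.4]
width: 0.381
grasp_force: 14.0
```

```bash
python3 -m jog '[[0.3,[0.5,0,0.7],[0,0.002,0]],[0.3,[0,0,0],[0,0,0]],[0.3,[0,0,0],[0,0,0]]]'
python3 -m jog '[[0.3,[0,0,0.7],[0,0,0]],[0.3,[0,0,0],[0,0,0]],[0.3,[0,0,0],[0,0,0]]]'
python3 -m jog '[[0.3,[0,0,0.5],[0,0,0]],[0.3,[0,0,0],[0,0,0]],[0.3,[0,0,0],[0,0,0]]]'
```

```text
time: 13.57
eef_pos: [0.5653, 0.2196, 0.1054]
ee_rot: [-0.189, 0.982, -0.0, 0.002]
force: [-4.6, -2.1, 17.7]
width: 0.383
grasp_force: 14.0
time: 13.82
eef_pos: [0.5655, 0.2196, 0.1049]
ee_rot: [-0.189, 0.982, -0.0, 0.002]
force: [-4.4, -0.7, 18.4]
width: 0.389
grasp_force: 14.0
time: 14.07
eef_pos: [0.5657, 0.2197, 0.1044]
ee_rot: [-0.189, 0.982, -0.0, 0.002]
force: [-5.2, -0.4, 18.2]
width: 0.384
grasp_force: 14.0
```

```bash
python3 -m jog '[[0.3,[0.4,0,0.6],[0,0,0]],[0.3,[0,0,0],[0,0,0]],[0.3,[0,0,0],[0,0,0]]]'
python3 -m jog '[[0.3,[0.4,0,0.6],[0,0,0]],[0.3,[0,0,0],[0,0,0]],[0.3,[0,0,0],[0,0,0]]]'
python3 st.py 0.565 0.219 0.12 0.382
```

```text
time: 14.32
eef_pos: [0.5657, 0.2197, 0.1043]
ee_rot: [-0.189, 0.982, -0.0, 0.003]
force: [-3.7, 0.2, 19.9]
width: 0.386
grasp_force: 15.0
time: 14.57
eef_pos: [0.5657, 0.2197, 0.1043]
ee_rot: [-0.189, 0.982, -0.0, 0.003]
force: [-3.5, -0.4, 23.0]
width: 0.385
grasp_force: 16.7
t 14.57 pos [0.5657 0.2197 0.1043] y-ang 111.83 zaxis [ 6.9e-03  9.0e-04 -1.0e+00] q [ 0.19  0.46  1.57 -0.    1.11 -1.76] F [-3.5 -0.4 23. ] w 0.385 g 16.727787328418344
shift tool mm [  0.8  -0.4 -15.7]
rotvec tool [-0.0017  0.0068 -0.001 ]
```

The tips now bear on the plate (TCP 0.1043, 23 N). I'm opening while holding the cap down.

```bash
python3 -m jog '[[0.42,[0,0,0],[0,0,0]],[0.45,[0,0,0],[0,0,0]],[0.48,[0,0,0],[0,0,0]],[0.52,[0,0,0],[0,0,0]]]'
python3 -m jog '[[0.54,[0,0,0],[0,0,0]],[0.58,[0,0,0],[0,0,0]],[0.6,[0,0,0],[0,0,0]],[0.6,[0,0,0],[0,0,0]]]'
python3 st.py 0.565 0.219 0.12 0.382
```

```text
time: 14.9
eef_pos: [0.5665, 0.218, 0.1042]
ee_rot: [-0.189, 0.982, -0.001, 0.004]
force: [-2.2, -7.0, 22.0]
width: 0.5
grasp_force: 12.9
time: 15.23
eef_pos: [0.5671, 0.2166, 0.1043]
ee_rot: [-0.189, 0.982, -0.003, 0.004]
force: [0.2, -10.6, 21.6]
width: 0.596
grasp_force: 12.1
t 15.23 pos [0.5671 0.2166 0.1043] y-ang 111.82 zaxis [ 0.0089 -0.0037 -1.    ] q [ 0.18  0.46  1.57 -0.01  1.1  -1.76] F [  0.2 -10.6  21.6] w 0.596 g 12.118143774569035
shift tool mm [  1.    2.9 -15.8]
rotvec tool [-0.0068  0.0069 -0.0011]
```

Probably only one tip slid and friction holds the other. I'm unloading gently, then opening and looking.

```bash
python3 -m jog '[[0.6,[0,0,-1],[0,0,0]],[0.6,[0,0,-1],[0,0,0]],[0.6,[0,0,-1],[0,0,0]],[0.62,[0,0,-1],[0,0,0]],[0.62,[0,0,0],[0,0,0]]]'
python3 -m jog '[[0.64,[0,0,-1.5],[0,0,0]],[0.64,[0,0,-1.5],[0,0,0]],[0.64,[0,0,-2],[0,0,0]],[0.64,[0,0,0],[0,0,0]],[0.64,[0,0,0],[0,0,0]]]'
python3 st.py 0.565 0.219 0.12 0.382
python3 - <<'E'
from h import *
s=eyes.capture("scene")
cv2.imwrite("pics/l1.png",crop(s,215,150,75,60,8))
E
```

```text
time: 15.65
eef_pos: [0.5657, 0.2186, 0.1056]
ee_rot: [-0.189, 0.982, -0.001, 0.003]
force: [1.2, -1.6, 6.5]
width: 0.62
grasp_force: 3.0
time: 16.07
eef_pos: [0.5624, 0.2191, 0.1085]
ee_rot: [-0.189, 0.982, -0.0, -0.001]
force: [0.2, -0.3, -0.3]
width: 0.636
grasp_force: 0.0
t 16.07 pos [0.5624 0.2191 0.1085] y-ang 111.82 zaxis [-2.1e-03 -8.0e-04 -1.0e+00] q [ 0.19  0.46  1.56 -0.    1.12 -1.76] F [ 0.2 -0.3 -0.3] w 0.636 g 0.0
shift tool mm [ -2.4  -1.1 -11.5]
rotvec tool [ 0.0001 -0.0022 -0.0012]
```

View pics/l1.png

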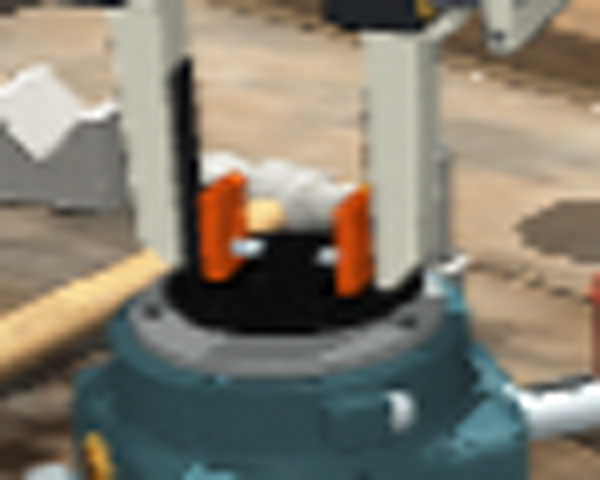

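The cap looks seated flat on the rim with both tabs apart (pixels about (243,179) and (259,180)) and the fingers clear of them. I'm backing off upwards and fitting the tabs again.

```bash
python3 -m jog '[[0.66,[0,0,-5],[0,0,0]],[0.66,[0,0,-10],[0,0,0]],[0.66,[0,0,-25],[0,0,0]],[0.7,[0,0,-35],[0,0,0]],[0.7,[0,0,-30],[0,0,0]],[0.7,[30,-20,0],[0,0,0]],[0.7,[33,-22,0],[0,0,0]],[0.7,[33,-22,0],[0,0,0]],[0.7,[33,-22,0],[0,0,0]],[0.7,[33,-22,0],[0,0,0]],[0.7,[33,-22,0],[0,0,0]],[0.7,[0,0,0],[0,0,0]],[0.7,[0,0,0],[0,0,0]],[0.7,[0,0,0],[0,0,0]]]'
python3 - <<'E'
from h import *
s=eyes.capture("scene");t=eyes.capture("top")
cv2.imwrite("pics/f1.png",np.hstack([crop(s,220,150,65,65,6),crop(t,195,165,65,65,6)]))
E
```

```text
time: 17.28
eef_pos: [0.4307, 0.026, 0.2152]
ee_rot: [-0.189, 0.982, -0.0, 0.0]
force: [0.1, 0.1, -0.2]
width: 0.698
grasp_force: 0.0
```

View pics/f1.png

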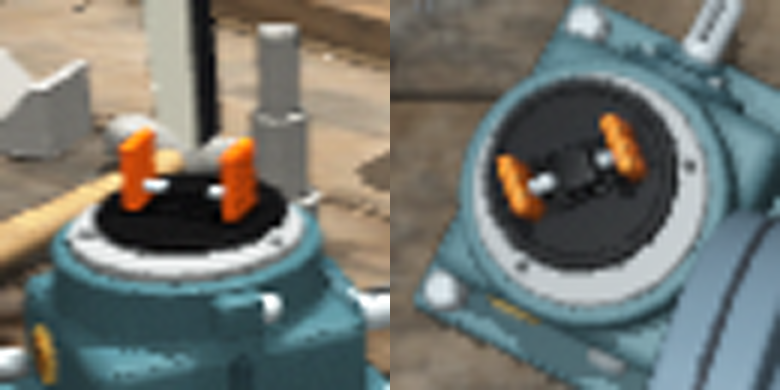

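The plate lies level on the rim in both views, with the tabs at top (216,196) and (234,189) apart. I'm measuring height and tab spread.

Run:
```python
import itertools
from m import *
from scipy.optimize import minimize
B=[]
for c,(u,v,w,h) in((t,(208,180,34,25)),(s,(236,166,35,25))):
    hsv=cv2.cvtColor(c["frame"],cv2.COLOR_BGR2HSV)[v:v+h,u:u+w]
    B.append((((hsv[...,0]<22)&(hsv[...,1]>150)&(hsv[...,2]>100)).astype(np.uint8),u,v))
K=8
def cost(p,each=False):
    x,y,z,a,l,r_=p; L=[]
    for c,(m,u,v) in zip(C,B):
        I=np.zeros((m.shape[0]*K,m.shape[1]*K),np.uint8)
        for o in(l,-r_):
            sg=np.sign(o);P=np.array(list(itertools.product((-.011,.011),(o-sg*.006,o),(.020,.047))))
            P=R.from_euler('z',a).apply(P)+[x,y,z]
            cv2.fillConvexPoly(I,cv2.convexHull(((proj(c,P)-[u,v]+.5)*K).astype(np.int32)),255)
        L.append(np.abs(cv2.resize(I,m.shape[::-1],interpolation=cv2.INTER_AREA)/255.-m).sum())
    return L if each else sum(L)
for l in(.024,.020):
    x0=np.array([.565,.219,.07,.382,l,l]); S=np.vstack([x0,x0+np.diag([.005,.005,.004,.1,.004,.004])])
    q=minimize(cost,x0,method="Nelder-Mead",options=dict(initial_simplex=S,maxiter=2000)); print(q.x.round(4),"spread",(q.x[4]+q.x[5]).round(4),cost(q.x,True))
```

```text
[0.5655 0.2195 0.0704 0.4154 0.0244 0.0239] spread 0.0483 [np.float64(26.333333333333336), np.float64(28.376470588235293)]
[0.5651 0.217  0.0713 0.4114 0.0261 0.0221] spread 0.0482 [np.float64(29.352941176470587), np.float64(27.513725490196077)]
```

Spread is 48 mm, so both tabs are out, and the cap sits at 0.0705–0.071 m, so it is locked. The robot is clear, so I'm handing in.

```bash
python3 -c "
from cell import r
print(r.job_done())"
```

```text
the job is handed in; nothing more can be done
None
```

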